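# Open the laundry lock box with its key and hold the latch back

## Task

The dark steel lock box that keeps the laundry capsules away from children is locked. Take the yellow-headed key out of the wooden key block, line its blade up with the keyway of the brass lock, ease it fully home without forcing it (wiggle it a little if it sticks) and then turn it a quarter turn clockwise to its stop. The lock springs back by itself, so finish still gripping the key and holding it fully turned, so that I can lift the lid; leave the other keys, the blue bottle and the tape measure where they are.

Things in the scene. Friction and masses are not known exactly. Their poses are not given: they have to be found in the camera images.
- key_yellow: The key to use, blade down. Yellow plastic head 27 mm wide (x) x 9 mm thick (y), 5 to 39 mm above the origin; steel shoulder 20 x 6 mm, 0 to 6 mm above the origin. Origin: on the axis at the underside of the shoulder, which rests on the lock's face when the key is fully home. z points up, tip to head. About 30 g. Works either way round (half a turn about z).
- key_tip (a point): Tip of the yellow key's flat steel blade, 28 mm below its origin. The blade is 9 mm wide (key x) x 3.2 mm thick (key y), the same on both edges, with a wedge-shaped tip; it hangs free in its slot, so the key lifts straight up out of the block.
- key_red: A key of the same shape with a red head, for something else; in the same key block. Leave it.
- key_blue: A key of the same shape with a blue head, for something else; in the same key block. Leave it.
- key_block: Pale wooden block 60 x 160 x 46 mm (x, y, z), fixed; origin at the centre of its underside. Three slots in its top, in a row along its y at -50, 0 and +50 mm, 34 mm deep. The keys stand in it with their shoulders on its top and their blade width (key x) along the block's y; any key may be in any slot.
- lockbox: Dark grey steel box, 206 mm deep (x) x 240 mm wide (y), deck 95 mm high; fixed. Origin on the counter straight under the lock's axis, 36 mm behind the box's front (-x) side. The brass lock case, 62 x 64 mm, stands 8 mm above the deck at the middle of the front. Behind it (+x) lies the hinged lid, flush with the deck, with a steel grip bar 12 mm high 125 mm behind the lock axis.
- lock_face (a point): Centre of the lock cylinder's face, 104 mm above the counter, where the key's shoulder comes to rest; axes as the box's (x from its front to its back, z up). Cylinder 26 mm in diameter inside a gold ring of 42 mm. While locked, the keyway lies along x: a slot 10.4 mm (x) x 4.2 mm (y), 32 mm deep, its mouth countersunk to 15.4 x 9.2 mm over the top 4 mm.
- keyway_in (a point): Point inside the keyway, 15 mm straight below lock_face. Two gummy sprung wafers cross the keyway, with ramped noses from either side (y) at about 10 and 20 mm depth. Pushed straight, the blade stalls on them below 13 to 22 N; rocked to and fro while pressed (about 0.1 rad about z, 1 mm across the keyway) it passes with 5 to 12 N. They block turning until the key is fully home.
- lock_plug (a joint): Angle of the lock cylinder (rad): 0 locked, grows clockwise seen from above (as does the key's turn), stop at 1.57, where the bolt is clear of the lid. A spring turns it back when let go (0.05 N m at 0, 0.13 N m at the stop). Because of the blade's play in the keyway and give in the grip, a hand must turn about 0.2 rad farther than the cylinder.
- bolt_end (a point): Where the end of the lock's brass bolt (16 mm wide, 5 mm thick) lies when locked, 8.5 mm over the edge of the lid and 38 mm behind the lock axis. The bolt draws back 12 mm, off the lid, as the cylinder is turned through its quarter turn. This point itself does not move.
- bottle: Blue plastic bottle with white cap, 48 mm in diameter, 150 mm tall, standing; origin at the centre of its underside. Leave it.
- tape_measure: Grey tape measure with an orange disc, lying flat, 70 x 62 x 36 mm; origin at the centre of its underside. Leave it.
Things that resemble listed ones, but are neither listed nor needed, are in the scene too. There is more than one size of the key_yellow; the one meant has the size given above.

How it is judged:
By the outcome, as a careful person would: the job done as asked, in the order asked, and still so for the second after the job is handed in, while the arm keeps its last pose, push and grip.
It also fails if it takes over 48 s, if anything falls off the work surface, if the arm or the gripper's body presses on something with over 40 N, if the wrist force passes 120 N, or if a joint passes its speed limit or range.

## Robot

A 6-joint arm with a two-finger parallel gripper is mounted at the origin on the work surface. World frame = base frame: x ahead of the robot, y to its left, z up, the work surface at z = 0. Lengths are in m, angles in rad, forces in N, time in s.
With the tool pointing down it reaches from about 0.275 to 0.75 m from the base axis. Payload 10.2 kg.
Tool frame: the origin (TCP) lies on the centre line of the jaws, within the pads' length; the fingertips stand 25 mm ahead of it and the grasp point (between the pads) lies 6 mm ahead of it; z points along the fingers, y is the line along which they close (so a half turn about z gives the same grasp; the last joint's range is limited). The gripper opens to 88 mm and grips with 3 to 60 N. Pads are 18 mm wide; open, the fingers measure 123 mm over their backs; the gripper's body (75 mm by 187 mm) begins 45 mm behind the grasp point.
Start: joints at [1.071, 0.313, 1.498, -0, 1.331, -0.223], TCP at [0.143, 0.505, 0.264] pointing down, gripper open.
Joint ranges: [-2.94, 2.94], [-0.97, 2.17], [0.19, 2.56], [-1.23, 4.37], [0.02, 3.11], [-2.88, 2.88]. Speed limits (rad/s): [2.39, 2.39, 3.01, 3.14, 3.14, 3.14].

## Interface

Orientations are given as a unit quaternion [x, y, z, w].
In Python, from plant import state, vision, env gives the robot as it stands.
- The arm moves only by the tool move_arm, never from a script. Its argument "plan" is a list of rows, each a list of 2 entries, a list of its own where there are three numbers: the shift along the tool's x, y, z in m, then the turn about the tool's z in degrees. A call has 1 to 12 rows; each row is the pose to reach, as a shift and turn from the pose commanded when the call began, along the tool's axes at that moment; what a row does not reach only later rows make up. A row lasts 1/10 s, in which the tool goes at most 50 mm and 8.59 degrees, less where a joint would pass 70% of its speed; a pose out of reach is approached as far as the arm can. A call with a gripper value outside its range is refused whole. "fingers" is the finger opening in m, from 0 to 0.0881, set as the call begins (left out, the last holds). The fingers move at their own pace and stop on an object; the grip force is fixed at half the most. Time passes only in rows, so rows that repeat a pose let the fingers close. It gives the time, the measured TCP pose, the force, the opening and the grip force at its end, in the units of the state.
- state(): the state, without advancing time (a new reading comes with each control period).
- vision.grab_frame(name): name is "side" or "top" or "wrist"; returns a dict with "img" (420x560x3 uint8, red, green, blue), "depth" (420x560 float32, m along the optical axis (not along the pixel's ray), 0 where there is no reading), "camera_matrix" (3x3 intrinsics, pixels), "R" (3x3) and "t" (3): a world point X has camera coordinates R X + t. Camera axes: x right, y down, z forward; pixel columns grow to the right and rows downward; lengths in m; the calibration is good to about 2 mm. A picture is of the moment at which its call begins.
- env.close_job(): hands the job in; it is judged then, once.
The state is a dict: "t": time; "joint_positions": joint angles; "qvel": joint speeds; "effort": joint torques, N m; "tool_pos": TCP position; "orientation": TCP orientation; "contact_force": force on the tool from outside, world axes, zero at the start; "wrist_torque": the same for the moment, N m; "grip_width": opening from 0.0 (shut) to 1.0 (fully open); "grip_force": force on a finger pad.
Only numpy, scipy, OpenCV 4.12 (cv2) and the standard library are available. Lean on these libraries where they do the work, as an engineer would, in place of code of your own. Each camera call takes 0.05 s, during which the arm holds its last target. There are 200 camera calls.

## Working session

There is one attempt and no reset: what is moved stays moved. The work goes in short steps, Python scripts to look and compute and a tool call to move; the robot and the scene stay as the last step left them, time stands still between calls to the robot, and variables do not carry over. Pictures are saved under pics/ and viewed, at most 10 in all, crops included, and the job is handed in when it is done.

Besides the shell and the picture viewer there is one more tool, called after "Emit:" as a command line: name --argument value ..., lists and objects as JSON in quotes. move_arm: Moves the arm, as the interface text tells. Its arguments: {"type":"object","properties":{"plan":{"type":"array"},"fingers":{"type":"number"}},"required":["plan"]}

```bash
mkdir -p pics
cat > h.py <<'E'
import numpy as np, cv2
from plant import state, vision, env
def grab(n):
    f=vision.grab_frame(n); np.savez(f'/tmp/{n}.npz',**f); return f
def load(n): return dict(np.load(f'/tmp/{n}.npz'))
def save(name,img,s=1):
    cv2.imwrite(f'pics/{name}.png',cv2.resize(img[:,:,::-1],None,fx=s,fy=s,interpolation=cv2.INTER_CUBIC))
def world(f,u,v,d=None):
    d=f['depth'][int(v),int(u)] if d is None else d
    c=np.linalg.inv(f['camera_matrix'])@[u,v,1]*d
    return f['R'].T@(c-f['t'])
def atz(f,u,v,z):
    r=f['R'].T@np.linalg.inv(f['camera_matrix'])@[u,v,1]; o=-f['R'].T@f['t']
    return o+r*(z-o[2])/r[2]
def proj(f,X):
    c=f['R']@np.array(X)+f['t']; p=f['camera_matrix']@c; return p[:2]/p[2]
E
python3 - <<'E'
from h import *
for n in('top','side'):
    f=grab(n); save(n+'0',f['img'],1.4); print(n,f['camera_matrix'][0,0],-f['R'].T@f['t'],f['R'][2])
print(state())
E
```

```text
top 528.0089102728078 [0.3350929  0.11640892 1.34556209] [ 0.14626691  0.00977863 -0.98919683]
side 402.25914120916127 [0.14760897 0.49539559 0.74237567] [ 0.426984   -0.42578827 -0.79773994]
{'t': 0.1, 'joint_positions': array([ 1.07057774e+00,  3.13374314e-01,  1.49831640e+00, -2.29149917e-05,
        1.33100087e+00, -2.23453034e-01]), 'qvel': array([ 1.41991290e-03, -1.18776199e-03, -1.96415729e-03,  1.02236020e-03,
       -2.33243666e-05, -5.70718918e-04]), 'effort': array([ 1.76623966e-03, -4.02809894e+01, -2.52643758e+01,  6.95318892e-02,
        3.42260313e-02, -7.17405987e-05]), 'tool_pos': array([0.14340883, 0.5048464 , 0.26324521]), 'orientation': array([ 1.37938808e-01,  9.90440601e-01, -5.17826292e-04, -1.84098745e-04]), 'contact_force': array([ 1.42438197, -0.42421417, -0.16430178]), 'wrist_torque': array([0.00358873, 0.04955635, 0.0658361 ]), 'grip_force': 0.0, 'grip_width': 1.0012325473114587}
```

View pics/top0.png

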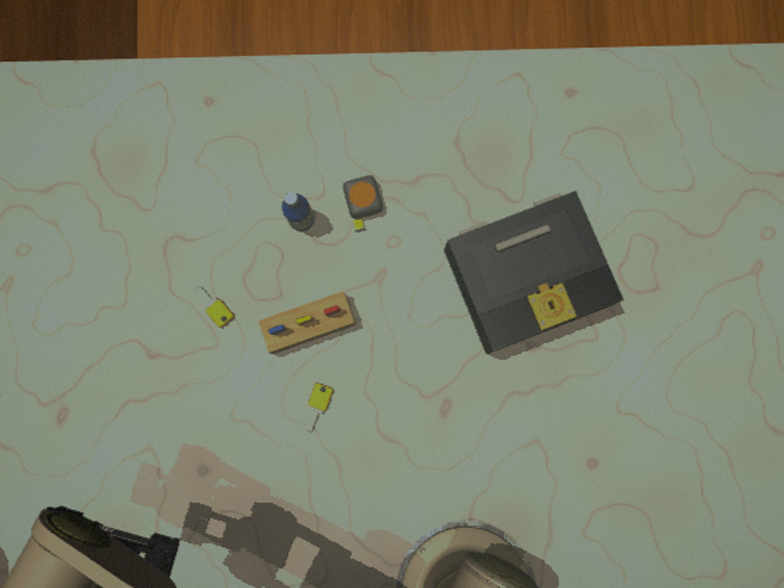

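View pics/side0.png

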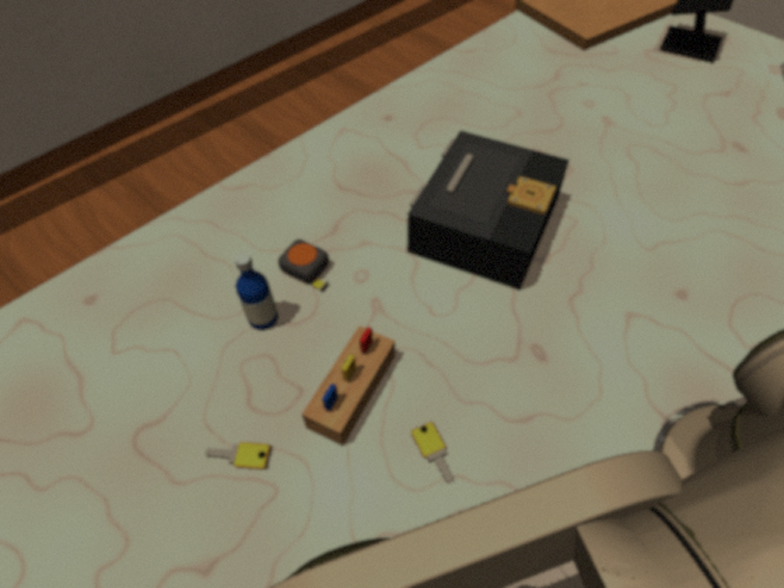

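The top picture shows the key block around (308,322), with the keys blue (277,329), yellow (304,320) and red (332,310). The lock centre is near (551,304). The two large lying yellow keys and the small one by the tape measure are decoys. Next I'll measure both in enlarged crops.

Run:
```python
from h import *
f=load('top'); im=f['img']
a=im[200:260,178:263]; b=im[188:248,350:435]
save('crop1',np.vstack([cv2.resize(x,None,fx=4.9,fy=4.9,interpolation=cv2.INTER_CUBIC) for x in(a,b)]))
def cloud(f):
    v,u=np.mgrid[:420,:560]; d=f['depth']
    c=np.stack([u,v,np.ones_like(u)],-1)@np.linalg.inv(f['camera_matrix']).T*d[...,None]
    return (c-f['t'])@f['R']
for n in('top','side'):
    f=load(n); P=cloud(f); im=f['img'].astype(int); hsv=cv2.cvtColor(f['img'],cv2.COLOR_RGB2HSV)
    H,S=hsv[...,0],hsv[...,1]; ok=f['depth']>0
    near=ok&(np.hypot(P[...,0]-.42,P[...,1]-.23)<.13)
    m=near&(P[...,2]>.036)&(P[...,2]<.056)
    r=cv2.minAreaRect(P[m][:,:2].astype(np.float32)*1000); print(n,'block',m.sum(),np.round(np.median(P[m],0),4),r)
    for nm,c in(('Y',(H>24)&(H<34)&(S>150)),('R',((H<6)|(H>174))&(S>150)),('B',(H>105)&(H<125)&(S>150))):
        k=near&c&(P[...,2]>.06); q=P[k]; print(nm,k.sum(),np.round(np.median(q,0),4) if len(q) else '', np.round(q[:,2].max(),4) if len(q) else '')
    m=ok&(P[...,2]>.08)&(P[...,2]<.12)&(np.abs(P[...,1])<.35)&(P[...,0]>.3)&(P[...,1]<.1)
    print('box',m.sum(),cv2.minAreaRect(P[m][:,:2].astype(np.float32)*1000),np.median(P[m][:,2]))
    g=m&(H>14)&(H<32)&(S>120); print('brass',g.sum(),np.round(np.median(P[g],0),4),cv2.minAreaRect(P[g][:,:2].astype(np.float32)*1000))
    if n=='top': print(world(f,305/1.4,320/1.4),world(f,551/1.4,304/1.4))
```

```text
top block 1396 [0.4748 0.2682 0.0468] ((475.9519958496094, 270.1785583496094), (60.897457122802734, 159.48623657226562), 18.299409866333008)
Y 32 [0.4753 0.2688 0.0845] 0.0912
R 26 [0.491  0.2224 0.0855] 0.0908
B 0  
box 8654 ((555.5791015625, -127.049560546875), (213.6575927734375, 241.80715942382812), 19.975845336914062) 0.0964924572476557
brass 682 [ 0.487  -0.1509  0.1037] ((491.4244689941406, -151.70143127441406), (71.17738342285156, 67.7635726928711), 20.49378776550293)
[0.47366633 0.266665   0.08326177] [ 0.49049268 -0.1531505   0.09773859]
side block 1920 [0.4679 0.2817 0.0455] ((475.5035705566406, 272.495361328125), (61.97904968261719, 161.42872619628906), 18.084684371948242)
Y 28 [0.4739 0.2729 0.0841] 0.0868
R 74 [0.4866 0.2264 0.0814] 0.0864
B 64 [0.4554 0.321  0.0811] 0.0866
box 6477 ((554.8460083007812, -124.13258361816406), (213.6780548095703, 244.74765014648438), 20.067861557006836) 0.09491957928715039
brass 675 [ 0.4853 -0.1455  0.1021] ((533.3147583007812, -94.40306854248047), (193.1555938720703, 171.15052795410156), 19.521059036254883)
```

View pics/crop1.png

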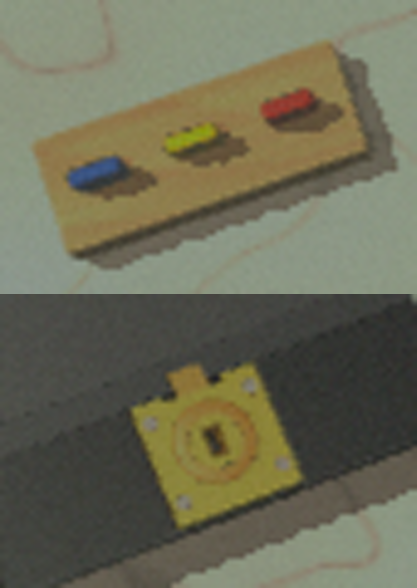

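The crop shows the yellow key head at about (191,138), in the middle slot, and the keyway at about (215,440). I'll work these out in world coordinates and then move.

Run:
```python
from h import *
f=load('top'); s=load('side')
print('key top',atz(f,178+191/4.9,200+138/4.9,.085),'side',atz(s,349/1.4,360/1.4,.085))
print('lock top',atz(f,350+215/4.9,188+146/4.9,.104),'side',atz(s,532/1.4,193/1.4,.104))
print('cap',atz(f,291/1.4,199/1.4,.15),atz(s,244/1.4,264/1.4,.15),'tape',atz(f,363/1.4,195/1.4,.036))
t=state(); from scipy.spatial.transform import Rotation as Ro
print(Ro.from_quat(t['orientation']).as_matrix().round(4).tolist())
# shift in tool axes to (x,y)
K=np.array([.4755,.2695,.2]); print(Ro.from_quat(t['orientation']).inv().apply(K-t['tool_pos']))
```

```text
key top [0.47450614 0.26856546 0.085     ] side [0.47430872 0.26889263 0.085     ]
lock top [ 0.48814277 -0.15243728  0.104     ] side [ 0.48497214 -0.14987572  0.104     ]
cap [0.66972152 0.28127249 0.15      ] [0.65965646 0.28953445 0.15      ] tape [0.7060715  0.16528057 0.036     ]
[[-0.9619, 0.2732, -0.0005], [0.2732, 0.9619, -0.001], [0.0002, -0.0011, -1.0]]
[-0.38377389 -0.1355816   0.06330608]
```

Emit:
move_arm --plan '[[[-0.04, -0.014, 0], 6], [[-0.08, -0.028, 0], 12], [[-0.12, -0.042, 0], 18], [[-0.16, -0.056, 0], 24], [[-0.2, -0.07, 0], 30], [[-0.24, -0.084, 0], 36], [[-0.28, -0.098, 0.01], 42], [[-0.32, -0.112, 0.02], 48], [[-0.36, -0.126, 0.03], 54], [[-0.383, -0.135, 0.04], 55.9], [[-0.383, -0.135, 0.04], 55.9], [[-0.383, -0.135, 0.04], 55.9]]' --fingers 0.05

```text
t: 1.3
tool_pos: [0.4747, 0.2706, 0.2235]
orientation: [0.586, 0.81, -0.0, -0.0]
contact_force: [1.1, -0.1, -0.6]
grip_width: 0.567
grip_force: 0.0
```

```bash
cat >> h.py <<'E'
from scipy.spatial.transform import Rotation as Ro
def where():
    t=state(); R=Ro.from_quat(t['orientation']).as_matrix()
    print('t',round(t['t'],2),'pos',t['tool_pos'].round(4),'yawy',np.degrees(np.arctan2(R[1,1],R[0,1])).round(2),'zax',R[:,2].round(4),'j6',np.degrees(t['joint_positions'][5]).round(1),'F',t['contact_force'].round(2),'T',t['wrist_torque'].round(3),'grip',t['grip_width'],t['grip_force'])
    return t,R
E
python3 - <<'E'
from h import *
t,R=where(); f=grab('wrist'); save('w1',f['img'],1.4)
print(-f['R'].T@f['t'],f['R'][2],f['camera_matrix'][0,0])
print(proj(f,[.4745,.2688,.085]))
E
```

```text
t 1.3 pos [0.4747 0.2706 0.2235] yawy 18.25 zax [-1.1e-03 -1.0e-04 -1.0e+00] j6 -0.9 F [ 1.06 -0.08 -0.6 ] T [-0.049  0.002 -0.015] grip 0.5673980949137876 0.0
[0.45063721 0.34163258 0.344947  ] [ 0.08967413 -0.27744342 -0.9565478 ] 342.6325612130641
[280.19931293 205.43174568]
```

View pics/w1.png

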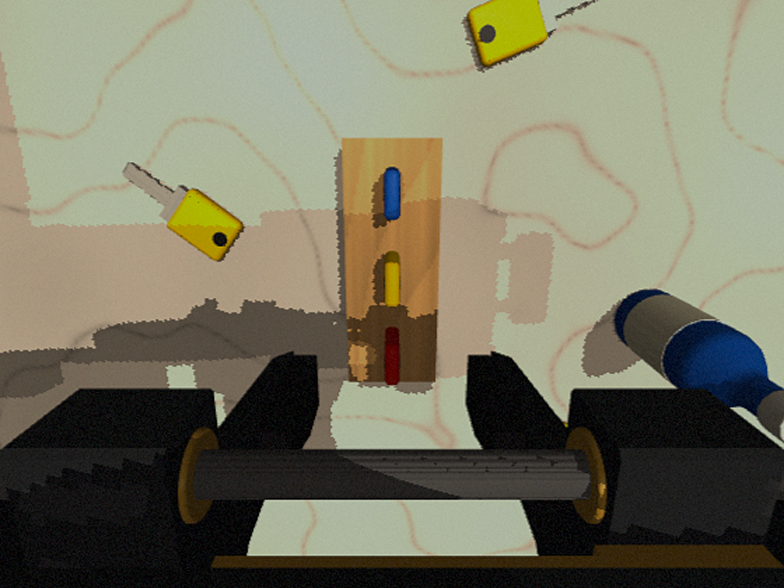

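The wrist view shows the yellow head at (392,280), in line with the fingers across. I'll check along the block with a mask.

Run:
```python
from h import *
f=load('wrist'); hsv=cv2.cvtColor(f['img'],cv2.COLOR_RGB2HSV)
m=((hsv[...,0]>24)&(hsv[...,0]<34)&(hsv[...,1]>150)&(hsv[...,2]>60)); m[:,:260]=0;m[:,300:]=0;m[:170]=0;m[230:]=0
v,u=np.nonzero(m); print('u',np.percentile(u,[2,50,98]),'v',v.min(),v.max(),len(v))
print('row widths',[(r,int(m[r].sum()),hsv[r,280].tolist()) for r in range(176,222,3)])
a=np.radians(18.2); kx=np.array([-np.sin(a),np.cos(a),0])
for c in([.4745,.2688],[.4757,.271]):
  print(c,[proj(f,np.r_[c,z]+s*.0135*kx).round(1).tolist() for z in(.085,.051) for s in(1,-1)])
# local y-slots via block ends
b=((hsv[...,0]>8)&(hsv[...,0]<22)&(hsv[...,1]>100)); b[:,:230]=0;b[:,330:]=0
vv,uu=np.nonzero(b); c=np.bincount(vv,minlength=420); r=np.nonzero(c>25)[0]; print('block rows',r.min(),r.max())
for c in([.4745,.2688],[.4757,.271]): print([proj(f,np.r_[c,.046]+s*.08*kx).round(1).tolist() for s in(1,-1)])
```

```text
u [278. 280. 282.] v 189 216 128
row widths [(176, 0, [16, 167, 170]), (179, 0, [21, 230, 113]), (182, 0, [22, 255, 94]), (185, 0, [22, 255, 95]), (188, 0, [24, 255, 179]), (191, 5, [26, 255, 176]), (194, 5, [26, 255, 176]), (197, 5, [26, 255, 174]), (200, 5, [25, 255, 178]), (203, 5, [25, 255, 173]), (206, 5, [26, 255, 175]), (209, 5, [25, 255, 177]), (212, 5, [25, 255, 175]), (215, 4, [25, 255, 175]), (218, 0, [22, 255, 149]), (221, 0, [15, 165, 79])]
[0.4745, 0.2688] [[280.2, 188.8], [280.2, 221.6], [280.2, 179.6], [280.2, 209.1]]
[0.4757, 0.271] [[282.6, 186.7], [282.5, 219.5], [282.3, 177.7], [282.2, 207.3]]
block rows 99 405
[[280.3, 99.9], [280.1, 273.3]]
[[282.5, 97.7], [282.0, 271.7]]
```

Emit:
move_arm --plan '[[[0, 0, 0.03], 0], [[0, 0, 0.065], 0], [[0, 0, 0.1], 0], [[0, 0, 0.125], 0], [[0, 0, 0.14], 0], [[0, 0, 0.147], 0], [[0, 0, 0.147], 0]]'

```text
t: 2.05
tool_pos: [0.4744, 0.2712, 0.0767]
orientation: [0.585, 0.811, -0.0, -0.0]
contact_force: [0.1, 0.3, 0.0]
grip_width: 0.569
grip_force: 0.0
```

Emit:
move_arm --plan '[[[0, 0, 0], 0], [[0, 0, 0], 0], [[0, 0, 0], 0], [[0, 0, 0], 0], [[0, 0, 0], 0], [[0, 0, 0], 0]]' --fingers 0

```text
t: 2.65
tool_pos: [0.4751, 0.2705, 0.0769]
orientation: [0.586, 0.81, 0.0, 0.0]
contact_force: [0.6, -1.2, 0.9]
grip_width: 0.099
grip_force: 30.0
```

Emit:
move_arm --plan '[[[0, 0, -0.01], 0], [[0, 0, -0.03], 0], [[0, 0, -0.06], 0], [[0, 0, -0.1], 0], [[0, 0, -0.13], 0], [[0, 0, -0.14], 0], [[0, 0, -0.14], 0]]'

```text
t: 3.35
tool_pos: [0.4753, 0.2706, 0.2178]
orientation: [0.586, 0.81, 0.001, 0.001]
contact_force: [0.2, 0.3, -0.9]
grip_width: 0.101
grip_force: 30.0
```

Run:
```python
from h import *
t,R=where()
print('shift to above lock', R.T@(np.array([.4885,-.150,.215])-t['tool_pos']))
```

```text
t 3.35 pos [0.4753 0.2706 0.2178] yawy 18.24 zax [ 2.2e-03  7.0e-04 -1.0e+00] j6 -0.9 F [ 0.21  0.33 -0.86] T [-0.08   0.051 -0.063] grip 0.1010182451946455 29.99997125007212
shift to above lock [-0.40360367 -0.11907455  0.00252707]
```

Emit:
move_arm --plan '[[[-0.03, -0.01, 0], -7], [[-0.07, -0.02, 0], -15], [[-0.11, -0.033, 0], -23], [[-0.15, -0.045, 0], -31], [[-0.19, -0.056, 0], -39], [[-0.23, -0.068, 0], -47], [[-0.27, -0.08, 0], -55], [[-0.31, -0.092, 0], -63], [[-0.35, -0.103, 0], -71], [[-0.385, -0.113, 0], -79], [[-0.403, -0.119, 0], -87], [[-0.403, -0.119, 0], -91.8]]'

```text
t: 4.55
tool_pos: [0.4874, -0.1517, 0.2146]
orientation: [-0.175, 0.985, 0.001, -0.001]
contact_force: [-0.5, -0.1, -0.1]
grip_width: 0.1
grip_force: 30.0
```

Emit:
move_arm --plan '[[[0, 0, 0], 0], [[0, 0, 0], 0], [[0, 0, 0], 0]]'

```text
t: 4.85
tool_pos: [0.488, -0.149, 0.2162]
orientation: [-0.173, 0.985, 0.0, -0.0]
contact_force: [-0.9, -0.5, -0.8]
grip_width: 0.098
grip_force: 30.0
```

Run:
```python
from h import *
t,R=where(); f=grab('wrist'); s=grab('side'); p=grab('top')
print('keyway pred px',proj(f,[.4885,-.150,.104]),'tip',proj(f,t['tool_pos']+R@[0,0,.059]), 'headtop',proj(f,t['tool_pos']+R@[0,0,-.008]))
print('side: tip',proj(s,t['tool_pos']+R@[0,0,.059]),'lock',proj(s,[.4885,-.150,.104]))
print('cam',-f['R'].T@f['t'])
save('w2',np.hstack([f['img'][140:400,150:410],cv2.resize(s['img'][75:205,300:430],None,fx=2,fy=2,interpolation=cv2.INTER_CUBIC)]),1.5)
```

```text
t 4.85 pos [ 0.488  -0.149   0.2162] yawy 109.97 zax [-9.e-04  5.e-04 -1.e+00] j6 -140.1 F [-0.85 -0.53 -0.78] T [0.059 0.057 0.001] grip 0.09788993268877413 29.99997439328581
keyway pred px [278.51789281 215.54316763] tip [280.23528042 244.19296086] headtop [280.24943563 312.67907484]
side: tip [382.98827646 119.31421197] lock [378.79297176 137.10036908]
cam [ 0.4168664  -0.17496204  0.33766243]
```

View pics/w2.png

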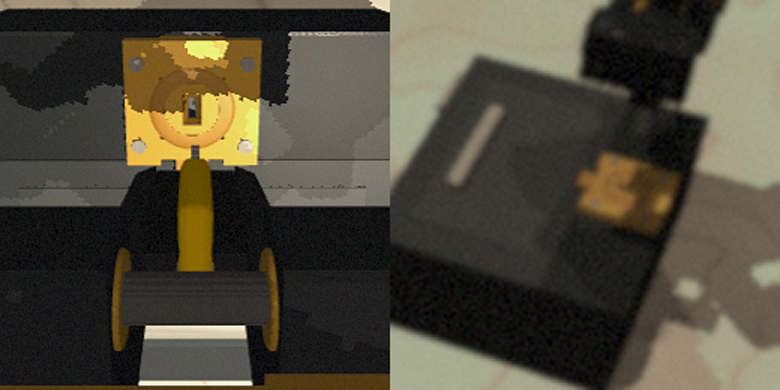

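The wrist view shows the keyway mouth at about crop (192,109) and the blade tip emerging at (196,150). I'll enlarge it for precision.

Run:
```python
from h import *
f=load('wrist'); c=f['img'][160:255,230:330].astype(float); c=np.clip(255*(c/255)**.6,0,255).astype(np.uint8)
save('w3',c,6)
```

```text
(no output)
```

View pics/w3.png

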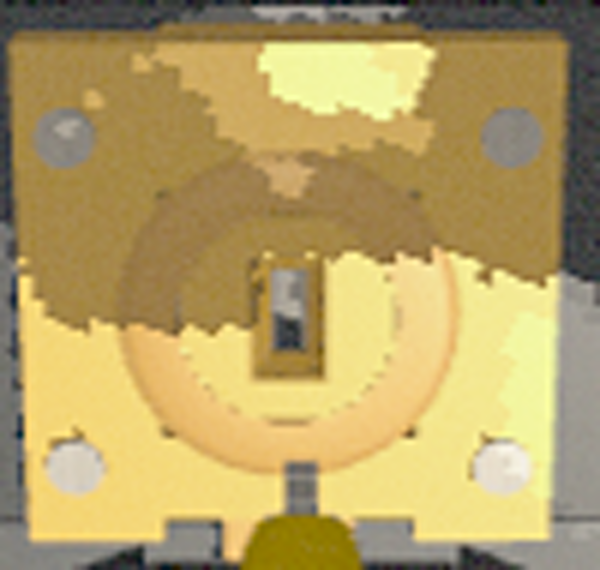

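Run:
```python
from h import *
f=load('wrist'); t,R=where()
for px in((277.5,212.3),(277.9,212.7),(277.9,211.7)):
    L=atz(f,*px,.104); print(L,R.T@(L-t['tool_pos']))
b=lambda x,y,z=.103:atz(f,230+(x+.5)/6-.5,160+(y+.5)/6-.5,z)
c=[b(10,40),b(568,40),b(550,540),b(28,540)]; print(np.mean(c,0),[np.linalg.norm(c[i]-c[i-1]).round(4) for i in range(4)], np.degrees(np.arctan2(*(c[2]-c[1])[[1,0]])), np.degrees(np.arctan2(*(c[3]-c[0])[[1,0]])))
```

```text
t 5.0 pos [ 0.4881 -0.1491  0.2166] yawy 110.03 zax [-2.e-04  1.e-04 -1.e+00] j6 -140.2 F [0.02 0.18 0.08] T [0.045 0.02  0.03 ] grip 0.09696160757843647 29.99992938246578
[ 0.48645735 -0.15151346  0.104     ] [ 0.00238015 -0.00167167  0.11260369]
[ 0.48664162 -0.15114282  0.104     ] [ 0.00208009 -0.00138655  0.11260369]
[ 0.48593717 -0.15139749  0.104     ] [ 0.00282916 -0.00138456  0.11260379]
[ 0.48468095 -0.15197358  0.103     ] [np.float64(0.0623), np.float64(0.0641), np.float64(0.0623), np.float64(0.0646)] 20.070006082771393 19.66657422281773
```

Emit:
move_arm --plan '[[[0.001, -0.001, 0.01], 0], [[0.0023, -0.0013, 0.025], 0], [[0.0023, -0.0013, 0.04], 0], [[0.0023, -0.0013, 0.045], 0], [[0.0023, -0.0013, 0.045], 0], [[0.0023, -0.0013, 0.045], 0]]'

```text
t: 5.6
tool_pos: [0.4866, -0.1516, 0.1721]
orientation: [-0.174, 0.985, -0.0, 0.0]
contact_force: [0.8, -0.7, 0.1]
grip_width: 0.099
grip_force: 30.0
```

Run:
```python
from h import *
f=grab('wrist');t,R=where(); c=f['img'][190:290,230:330].astype(float); c=np.clip(255*(c/255)**.6,0,255).astype(np.uint8)
print('tip',proj(f,t['tool_pos']+R@[0,0,.059]),'face under',proj(f,np.r_[t['tool_pos'][:2],.104]))
save('w4',c,6)
```

```text
t 5.65 pos [ 0.4867 -0.1517  0.1723] yawy 110.04 zax [ 9.e-04 -6.e-04 -1.e+00] j6 -140.5 F [-0.77  0.44 -0.27] T [ 0.05   0.052 -0.032] grip 0.0992621506885722 29.99997520353645
tip [280.11588429 244.40802189] face under [280.21194421 238.23414167]
```

View pics/w4.png

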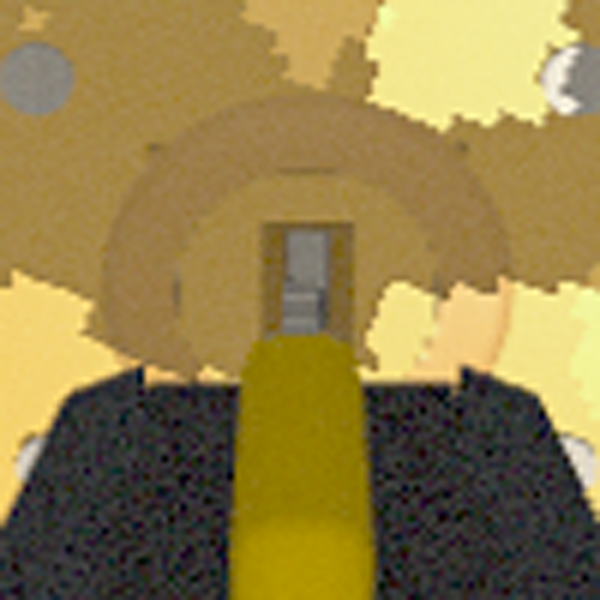

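The keyway mouth's front edge is at crop y≈222 and it spans x 262–354, about 0.4 mm right of the blade. I'll check the fore-aft offset.

Run:
```python
from h import *
f=load('wrist'); t,R=where()
b=lambda x,y,z=.104:R.T@(atz(f,230+(x+.5)/6-.5,190+(y+.5)/6-.5,z)-t['tool_pos'])
for p in((308,222),(262,222),(354,222),(308,175),(308,93),(262,330),(354,330)): print(p,b(*p).round(5))
```

```text
t 5.65 pos [ 0.4867 -0.1517  0.1723] yawy 110.04 zax [ 9.e-04 -6.e-04 -1.e+00] j6 -140.5 F [-0.77  0.44 -0.27] T [ 0.05   0.052 -0.032] grip 0.0992621506885722 29.99997520353645
(308, 222) [0.00739 0.00047 0.06829]
(262, 222) [ 0.00739 -0.00403  0.06829]
(354, 222) [0.00739 0.00497 0.06828]
(308, 175) [0.01224 0.00047 0.06828]
(308, 93) [0.02055 0.00046 0.06828]
(262, 330) [-0.00403 -0.0041   0.0683 ]
(354, 330) [-0.00402  0.00506  0.06829]
```

Emit:
move_arm --plan '[[[-0.0003, 0.0005, 0.004], 0], [[-0.0003, 0.0005, 0.008], 0], [[-0.0003, 0.0005, 0.011], 0], [[-0.0003, 0.0005, 0.014], 0], [[-0.0003, 0.0005, 0.016], 0], [[-0.0003, 0.0005, 0.016], 0]]'

```text
t: 6.25
tool_pos: [0.4868, -0.1509, 0.1556]
orientation: [-0.174, 0.985, 0.0, 0.0]
contact_force: [3.2, 1.3, -0.3]
grip_width: 0.101
grip_force: 30.0
```

Run:
```python
from h import *
for i in range(1): t,R=where(); print(R.T@t['contact_force'],R.T@t['wrist_torque'])
```

```text
t 6.25 pos [ 0.4868 -0.1509  0.1556] yawy 110.03 zax [ 6.e-04  2.e-04 -1.e+00] j6 -140.5 F [ 3.24  1.35 -0.26] T [ 0.205 -0.447 -0.017] grip 0.10058500526776493 29.999774303287268
[-3.50251713  0.15950941  0.26234926] [-0.03989248 -0.49036369  0.01747532]
```

Emit:
move_arm --plan '[[[-0.0005, 0, 0.0005], 0], [[-0.0005, 0, 0.001], 0], [[-0.0005, 0, 0.001], 0]]'

```text
t: 6.55
tool_pos: [0.487, -0.1508, 0.1547]
orientation: [-0.174, 0.985, -0.0, 0.0]
contact_force: [1.9, 0.7, 0.1]
grip_width: 0.098
grip_force: 30.0
```

Run:
```python
from h import *
t,R=where(); print(R.T@t['contact_force'],R.T@t['wrist_torque'])
```

```text
t 6.55 pos [ 0.487  -0.1508  0.1547] yawy 110.04 zax [ 0. -0. -1.] j6 -140.4 F [1.89 0.66 0.09] T [ 0.127 -0.241 -0.039] grip 0.09766091236105301 30.000014416873455
[-1.99712794 -0.02705544 -0.08963922] [-0.037184   -0.2698179   0.03898972]
```

Emit:
move_arm --plan '[[[-0.0006, 0.0005, 0.001], 4], [[-0.0006, -0.0005, 0.002], -2], [[-0.0006, -0.001, 0.003], -5], [[-0.0006, 0.0005, 0.004], 2], [[-0.0006, 0.001, 0.005], 5], [[-0.0006, -0.0005, 0.006], -2], [[-0.0006, -0.001, 0.006], -5], [[-0.0006, 0.0005, 0.007], 2], [[-0.0006, 0.001, 0.007], 5], [[-0.0006, -0.0005, 0.008], -2], [[-0.0006, -0.001, 0.008], -5], [[-0.0006, 0, 0.008], 0]]'

```text
t: 7.75
tool_pos: [0.4877, -0.1508, 0.1471]
orientation: [-0.174, 0.985, -0.0, 0.0]
contact_force: [1.8, -2.9, -0.2]
grip_width: 0.099
grip_force: 30.0
```

Run:
```python
from h import *
t,R=where(); print(R.T@t['contact_force'],R.T@t['wrist_torque'])
```

```text
t 7.75 pos [ 0.4877 -0.1508  0.1471] yawy 110.07 zax [ 6.e-04 -8.e-04 -1.e+00] j6 -140.4 F [ 1.85 -2.94 -0.16] T [-0.615 -0.197  0.037] grip 0.09857336782229578 29.997017254354432
[-0.7250254  -3.39123108  0.16800809] [ 0.64534985  0.02612191 -0.03735466]
```

Emit:
move_arm --plan '[[[-0.0002, 0.0003, 0.001], 4], [[-0.0002, -0.0008, 0.002], -2], [[-0.0002, -0.0013, 0.003], -5], [[-0.0002, 0.0002, 0.004], 2], [[-0.0002, 0.0007, 0.005], 5], [[-0.0002, -0.0008, 0.006], -2], [[-0.0002, -0.0013, 0.006], -5], [[-0.0002, 0.0002, 0.007], 2], [[-0.0002, 0.0007, 0.007], 5], [[-0.0002, -0.0008, 0.008], -2], [[-0.0002, -0.0013, 0.008], -5], [[-0.0002, -0.0003, 0.008], 0]]'

```text
t: 8.95
tool_pos: [0.4881, -0.1506, 0.1396]
orientation: [-0.174, 0.985, -0.0, 0.0]
contact_force: [0.4, 0.3, 7.1]
grip_width: 0.099
grip_force: 30.0
```

Run:
```python
from h import *
t,R=where(); print(R.T@t['contact_force'],R.T@t['wrist_torque'])
```

```text
t 8.95 pos [ 0.4881 -0.1506  0.1396] yawy 110.07 zax [ 8.e-04 -0.e+00 -1.e+00] j6 -140.4 F [0.43 0.35 7.07] T [0.155 0.108 0.021] grip 0.09930271033754508 29.99737189617008
[-0.52959564  0.17677115 -7.06720787] [-0.18227678  0.04791883 -0.02137752]
```

Emit:
move_arm --plan '[[[0, 0.0006, 0.0005], 4], [[0, -0.0005, 0.001], -2], [[0, -0.001, 0.001], -5], [[0, 0.0005, 0.0015], 2], [[0, 0.001, 0.002], 5], [[0, -0.0005, 0.002], -2], [[0, -0.001, 0.0025], -5], [[0, 0.0005, 0.003], 2], [[0, 0.001, 0.003], 5], [[0, -0.0005, 0.0035], -2], [[0, -0.001, 0.0035], -5], [[0, 0, 0.0035], 0]]'

```text
t: 10.15
tool_pos: [0.4875, -0.1506, 0.1351]
orientation: [-0.174, 0.985, 0.0, -0.001]
contact_force: [-0.6, -1.3, -0.0]
grip_width: 0.1
grip_force: 30.0
```

Run:
```python
from h import *
t,R=where(); print(R.T@t['contact_force'],R.T@t['wrist_torque'])
```

```text
t 10.15 pos [ 0.4875 -0.1506  0.1351] yawy 110.07 zax [-1.2e-03  6.0e-04 -1.0e+00] j6 -140.4 F [-0.6  -1.29 -0.04] T [-0.146  0.066 -0.014] grip 0.09982764351848748 29.996577445417643
[ 1.00497942 -1.00632025  0.04396249] [0.11483606 0.11208542 0.01416389]
```

Emit:
move_arm --plan '[[[0, 0.0003, 0.0005], 2], [[0, -0.0003, 0.001], -2], [[0, 0, 0.0015], 0], [[0, 0, 0.0015], 0]]'

```text
t: 10.55
tool_pos: [0.4878, -0.1507, 0.1346]
orientation: [-0.174, 0.985, -0.0, -0.0]
contact_force: [-3.5, 1.6, 8.2]
grip_width: 0.097
grip_force: 30.0
```

Run:
```python
from h import *
t,R=where(); print(R.T@t['contact_force'],R.T@t['wrist_torque'])
```

```text
t 10.55 pos [ 0.4878 -0.1507  0.1346] yawy 110.0 zax [-1.e-04 -1.e-04 -1.e+00] j6 -140.3 F [-3.55  1.57  8.24] T [0.517 0.477 0.02 ] grip 0.09685492257523715 30.00180930364877
[ 2.79668058  2.69085861 -8.24136336] [-0.64861363  0.27168211 -0.01994666]
```

Emit:
move_arm --plan '[[[0.0005, 0.0008, 0.0005], 4], [[0.0005, 0, 0.0005], 0], [[0.0005, -0.0004, 0.0005], -4], [[0.0005, 0.0003, 0.0005], 0], [[0.0005, 0.0003, 0.0005], 0]]'

```text
t: 11.05
tool_pos: [0.4876, -0.1507, 0.1345]
orientation: [-0.173, 0.985, -0.0, 0.001]
contact_force: [-1.4, 2.5, 10.8]
grip_width: 0.101
grip_force: 30.0
```

Run:
```python
from h import *
t,R=where(); print(R.T@t['contact_force'],R.T@t['wrist_torque'])
```

```text
t 11.05 pos [ 0.4876 -0.1507  0.1345] yawy 109.94 zax [ 1.4e-03 -7.0e-04 -1.0e+00] j6 -140.3 F [-1.43  2.49 10.85] T [ 0.616  0.262 -0.005] grip 0.10115925329650369 30.002279584296048
[  0.48173818   2.81412391 -10.84911218] [-0.6684489   0.03574641  0.00602231]
```

Emit:
move_arm --plan '[[[0, 0.0003, 0], 5], [[0, 0.0003, 0], 10], [[0, 0.0003, 0], 15], [[0, 0.0003, 0], 20], [[0, 0.0003, 0], 25], [[0, 0.0003, 0], 30], [[0, 0.0003, 0], 30]]'

```text
t: 11.75
tool_pos: [0.4877, -0.1508, 0.1345]
orientation: [0.088, 0.996, -0.001, 0.001]
contact_force: [-1.5, 1.0, 10.2]
grip_width: 0.099
grip_force: 30.0
```

Run:
```python
from h import *
t,R=where(); print(R.T@t['contact_force'],R.T@t['wrist_torque'])
```

```text
t 11.75 pos [ 0.4877 -0.1508  0.1345] yawy 79.91 zax [ 0.0019 -0.0014 -1.    ] j6 -110.2 F [-1.54  1.   10.18] T [0.192 0.08  0.07 ] grip 0.09920616294536498 30.00241320580244
[  1.67213232   0.70051587 -10.18376879] [-0.17512649  0.11232466 -0.06950485]
```

Emit:
move_arm --plan '[[[0, 0, 0], 5], [[0, 0, 0], 11], [[0, 0, 0], 17], [[0, 0, 0], 23], [[0, 0, 0], 29], [[0, 0, 0], 35], [[0, 0, 0], 41], [[0, 0, 0], 47], [[0, 0, 0], 53], [[0, 0, 0], 59], [[0, 0, 0], 62], [[0, 0, 0], 62]]'

```text
t: 12.95
tool_pos: [0.4875, -0.151, 0.1345]
orientation: [0.588, 0.809, -0.0, 0.001]
contact_force: [-1.7, -0.7, 10.2]
grip_width: 0.1
grip_force: 30.0
```

Run:
```python
from h import *
t,R=where(); print(R.T@t['contact_force'],R.T@t['wrist_torque'])
```

```text
t 12.95 pos [ 0.4875 -0.151   0.1345] yawy 17.98 zax [ 0.0014 -0.0019 -1.    ] j6 -48.3 F [-1.66 -0.65 10.19] T [-0.163  0.381  0.161] grip 0.10047734743081313 30.002085976302624
[ -0.12923966  -1.77116784 -10.19291895] [ 0.41196089 -0.03713538 -0.16164458]
```

Turned 92° with 0.16 N·m. I'll go on in small steps until the torque rises at the stop.

Emit:
move_arm --plan '[[[0, 0, 0], 3], [[0, 0, 0], 6], [[0, 0, 0], 8], [[0, 0, 0], 10], [[0, 0, 0], 10]]'

```text
t: 13.45
tool_pos: [0.4875, -0.151, 0.1345]
orientation: [0.656, 0.755, -0.0, 0.001]
contact_force: [-2.5, -0.0, 10.9]
grip_width: 0.103
grip_force: 30.0
```

Run:
```python
from h import *
t,R=where(); print(R.T@t['contact_force'],R.T@t['wrist_torque'])
```

```text
t 13.45 pos [ 0.4875 -0.151   0.1345] yawy 8.01 zax [ 0.0012 -0.0018 -1.    ] j6 -38.3 F [-2.47 -0.05 10.92] T [-0.199  0.453  0.144] grip 0.10329693141879816 30.00193980988115
[  0.27435835  -2.43770067 -10.92059251] [ 0.47551272 -0.13366995 -0.14547316]
```

Emit:
move_arm --plan '[[[0, 0, 0], 2], [[0, 0, 0], 4], [[0, 0, 0], 4]]'

```text
t: 13.75
tool_pos: [0.4874, -0.1511, 0.1345]
orientation: [0.682, 0.732, -0.0, 0.001]
contact_force: [-2.7, -0.1, 10.2]
grip_width: 0.097
grip_force: 30.0
```

Run:
```python
from h import *
t,R=where(); print(R.T@t['contact_force'],R.T@t['wrist_torque'])
f=grab('top'); w=grab('wrist'); s=grab('side')
a=f['img'][188:248,350:435]
A=cv2.resize(a,(390,275),interpolation=cv2.INTER_CUBIC); B=cv2.resize(s['img'][110:170,335:420],(390,275),interpolation=cv2.INTER_CUBIC)
C=cv2.resize(w['img'][150:420,140:420],(410,395),interpolation=cv2.INTER_CUBIC)
o=np.zeros((550,800,3),np.uint8); o[:275,:390]=A;o[275:,:390]=B;o[:395,390:]=C; save('e1',o)
```

```text
t 13.75 pos [ 0.4874 -0.1511  0.1345] yawy 4.03 zax [ 0.0011 -0.002  -1.    ] j6 -34.3 F [-2.67 -0.08 10.18] T [-0.342  0.52   0.247] grip 0.09731923800890631 30.001915292814374
[  0.08819755  -2.65552439 -10.18641251] [ 0.54181234 -0.30422364 -0.24884746]
```

View pics/e1.png

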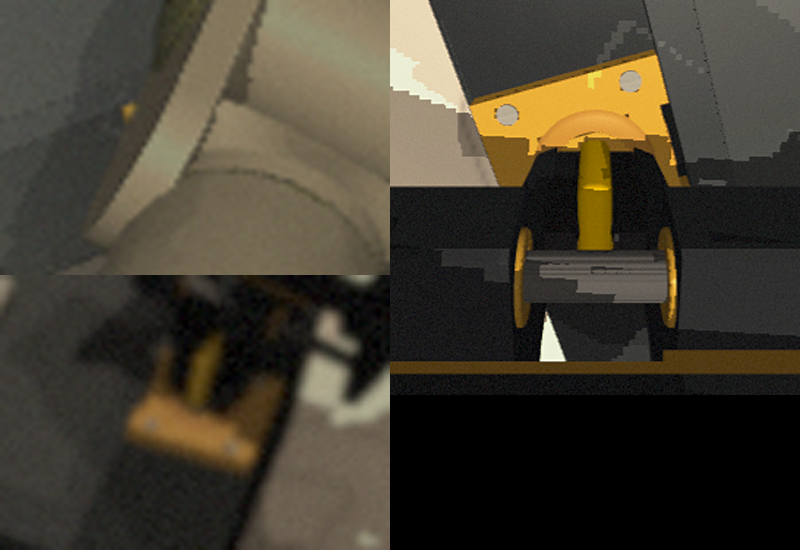

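The wrist view shows the key head about 105° from its start, seated in the cylinder. The torque has risen to 0.25 N·m, above the spring's 0.13, so it is on the stop. I'll add a small margin and hold.

Emit:
move_arm --plan '[[[0, 0, 0], 2], [[0, 0, 0], 2], [[0, 0, 0], 2], [[0, 0, 0], 2], [[0, 0, 0], 2], [[0, 0, 0], 2], [[0, 0, 0], 2], [[0, 0, 0], 2]]'

```text
t: 14.7
tool_pos: [0.4874, -0.151, 0.1345]
orientation: [0.694, 0.72, -0.0, 0.001]
contact_force: [-2.5, -0.5, 10.2]
grip_width: 0.106
grip_force: 30.0
```

Run:
```python
from h import *
t,R=where(); print(R.T@t['contact_force'],R.T@t['wrist_torque'])
s=grab('side'); print([proj(s,R0).round(1).tolist() for R0 in ([.4865+.038*.94,-.151+.038*.342,.1035],)])
p=proj(s,[.4865+.038*.94,-.151+.038*.342,.1035]).astype(int)
s0=load('side') if 0 else None
c=s['img'][p[1]-22:p[1]+23,p[0]-30:p[0]+30]; c=np.clip(255*(c/255.)**.55,0,255).astype(np.uint8); save('e2',c,10)
```

```text
t 14.7 pos [ 0.4874 -0.151   0.1345] yawy 2.08 zax [ 0.001 -0.002 -1.   ] j6 -32.4 F [-2.53 -0.45 10.16] T [-0.218  0.551  0.223] grip 0.10601492384802441 30.001831641420722
[ -0.38340846  -2.53381691 -10.1651575 ] [ 0.55850845 -0.19743845 -0.22475601]
[[363.9, 132.9]]
```

View pics/e2.png

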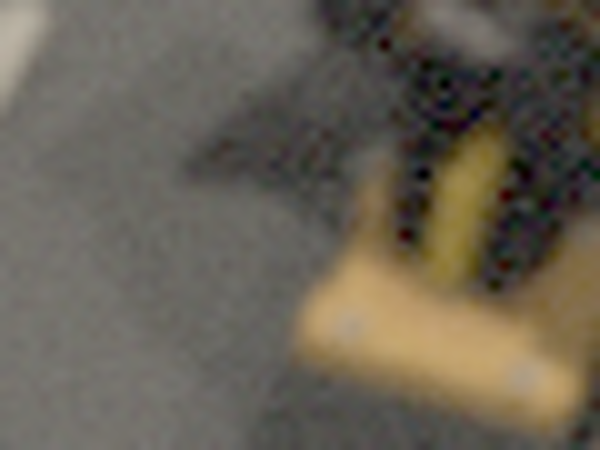

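The bolt's spot, the crop centre at (300,220), is now plain grey lid, so the bolt is drawn back. The torque holds at about 0.22 N·m with 10 N down, so I'm handing in.

```bash
python3 -c "
from h import *
print(env.close_job())"
```

```text
the job is handed in; nothing more can be done
None
```

The yellow key is fully home in the lock and turned clockwise to its stop; the gripper is holding it there and the bolt looks drawn clear of the lid, so I handed the job in at about 15 s.

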